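# Check the hand brake lever of a tray trolley

### The arm

A 6-joint arm with a two-finger parallel gripper is mounted at the origin on the work surface; the furniture and walls round the work are solid. World frame = base frame: x ahead of the robot, y to its left, z up, the work surface at z = 0. Lengths are in m, angles in rad, forces in N, time in s.
With the tool pointing down it reaches from about 0.375 to 0.75 m from the base axis. Payload 9 kg.
Tool frame: the origin (TCP) lies on the centre line of the jaws, within the pads' length; the fingertips stand 14 mm ahead of it and the grasp point (between the pads) lies 5 mm behind it (tips_ahead is the distance from the TCP to the fingertips, in m); z points along the fingers, x is the direction in which the jaws open and shut, and the axes are right-handed (so a half turn about z gives the same grasp; the last joint's range is limited). The gripper opens to 85 mm and grips with 20 to 120 N. Pads are 22 mm wide; open, the fingers measure 114 mm over their backs; the gripper's body (76 mm by 85 mm) begins 54 mm behind the grasp point. The pads swing forward as they close: fully open they stand 13 mm farther back than shut.
Start: joints at [1.077, 0.104, 0.097, 1.564, 0, 1.353], TCP at [0.163, 0.577, 0.245] pointing down, gripper open.
Joint ranges: [-2.99, 2.99], [-0.84, 1.86], [-1.1, 1.16], [-1.84, 2.11], [-1.51, 1.56], [-3.14, 3.14]. Speed limits (rad/s): [2.22, 2.22, 2.57, 3.14, 3.14, 3.14].

### API

Orientations are given as a rotation vector (axis times angle).
In Python, from workcell import * gives the robot as it stands.
- The arm moves only by the tool drive_tool, never from a script. Its argument "increments" is one flat list of numbers, 5 for each row, row after row: the finger opening in mm, from 0 to 85.4, then the shift along the tool's x, y, z in units of 30 mm (1.0 is 30 mm), then the turn about the tool's z in rad. A call has 1 to 10 rows; each row shifts and turns the commanded pose from where the row before left it, along the tool's axes as they then stand; what a row does not reach is not made up. A row lasts 1/10 s, in which the tool goes at most 50 mm and 8.59 degrees, less where a joint would pass 70% of its speed; a pose out of reach is approached as far as the arm can. A call is refused whole if a number of a shift passes 1 or a number of a turn 0.15, either way. A call with a gripper value outside its range is refused whole. The fingers move at their own pace and stop on an object; "squeeze" is the grip in N (left out, the last holds). Time passes only in rows, so rows that do not move let the fingers close. It gives the time, the measured TCP pose, the force and the opening at its end, in the units of the state.
- observe(): the state, without advancing time (a new reading comes with each control period).
- capture(name): name is "side" or "top"; returns the picture (400x640x3 uint8, red, green, blue); there is no depth.
- get_calibration(name): a dict with "mtx" (3x3 intrinsics, pixels), "eye" and "orientation" of the camera in the world. Camera axes: x right, y down, z forward; pixel columns grow to the right and rows downward; lengths in m; the calibration is good to about 2 mm. A picture is of the moment at which its call begins. get_calibration takes no time and is no camera call.
- finish_job(): hands the job in, once; it reports no verdict.
Trained networks look in the newest picture that a camera, given by its name, has taken for a name from the list of things; names that differ only in an ending like _2 or _b are one class to them, and where a whole thing is asked for, a point or a joint stands for the part that bears it (a point fixed in the world has none). Each returns a list of dicts, best first, with "conf" (0 to 1); they miss things now and then, are a little off and sometimes report something else, mostly with a low value. They report only what shows in the picture. A call takes as long as a camera call.
- spot_in(camera, label): "box" ([centre column, centre row, width, height] as shares, 0 to 1, of the picture: columns of its width, rows of its height, round what is visible of it).
- cut_out(camera, label): "region" (400x640 bool, what is visible of it) and "box" ([centre column, centre row, width, height] as shares, 0 to 1, of the picture: columns of its width, rows of its height, round what is visible of it).
The state is a dict: "clock": time; "joints": joint angles; "joint_velocities": joint speeds; "effort": joint torques, N m; "tool_pos": TCP position; "tool_rot": TCP orientation; "ft_force": force on the tool from outside, world axes, zero at the start; "ft_torque": the same for the moment, N m; "gripper_width": opening from 0.0 (shut) to 1.0 (fully open).
Only numpy, scipy, OpenCV 4.12 (cv2) and the standard library are available. Lean on these libraries where they do the work, as an engineer would, in place of code of your own. Each camera call takes 0.05 s, during which the arm holds its last target.

### The job

Check the red brake lever on the trolley push handle: with the outside of the fingers, press it towards the grip bar until it meets its stop, keep it there a moment, then come clear so that it springs right back out. Then press it in to its stop a second time and finish while holding it there, so that the gap left to the bar can be seen. Press only on the lever's outer red face, firmly but without forcing it: do not put a finger behind the lever, do not touch the bar, and leave the cakes and the tape roll alone.

Things in the scene. Friction and masses are not known exactly. Their poses are not given: they have to be found in the camera images.
- brake_stand: Grey stand, fixed to the table, that carries a trolley push handle. Base plate 100 x 210 x 10 mm; two posts at y = +-85 mm carry a level bar 130 mm above the table. Origin: under the base plate's centre, on the table. Its y axis runs along the bar; its x axis points from the bar level towards the lever's side (away from the robot, turned up to 0.5 rad either way).
- grip_bar: Bar of the push handle with black ribbed rubber sleeve, 33 mm thick over the sleeve, 290 mm long. Origin: its middle, 15 mm to the stand's -x side of the stand's origin and 130 mm up; its y axis is the bar's axis. Must not be touched.
- lever_blade: Outer, red part of the brake lever: an upright flat blade 22 mm high (119 to 141 mm above the table) that ends in a round tip. Its origin lies on the hinge axis, 130 mm up; the blade runs along its -y to 167 mm from the hinge. The outer face, to be pressed, is the plane x = +6 mm of this frame and looks along +x, away from the bar. The whole lever with its black back is 12 mm thick.
- lever_back: Black back of the lever, 134 x 20 mm, on the side that looks at the bar. Same origin and axes as the red part; its face is the plane x = -6 mm. Must not be touched.
- brake_lever (a joint): Angle of the brake lever about its upright hinge, in rad: 0 = sprung out (the blade leans 0.34 rad away from the bar), 0.34 = at its stop (the blade parallel to the bar, about 22 mm of clear gap left to the sleeve). A spring pushes it back to 0; pressed at the pad it takes about 3 N to start and about 8 N just before the stop; there it turns hard. More than 40 N bends it.
- lever_hinge (a point): On the lever's hinge axis, 130 mm above the table: 30 mm along x and 112 mm along y of the stand's frame. Does not move when the lever turns.
- lever_pad (a point): The best point to press: on the lever's outer red face, 115 mm from the hinge, at mid height of the blade, 130 mm above the table. Moves with the lever, about 39 mm over its whole travel, in an arc about the hinge. There is free space below the lever down to the 10 mm thick base plate and the table.
- lever_tip (a point): Centre of the lever's round tip (18 mm thick), 158 mm from the hinge.
- tape_roll: Roll of brown packing tape lying flat, 102 mm across, 49 mm high, off the end of the stand away from the hinge. Origin: centre of its underside. Leave alone.
- moon_cake_a: Moon cake, 73 mm across, 33 mm high, off the hinge end of the stand. Origin: centre of its underside. Leave alone.
- moon_cake_b: Moon cake, 75 mm across, 34 mm high, beside the other cake, farther from the stand. Origin: centre of its underside. Leave alone.

How it is judged:
By the outcome, as a careful person would: the job done as asked, in the order asked, and still so for the second after the job is handed in, while the arm keeps its last pose, push and grip.
It also fails if it takes over 43 s, if anything falls off the work surface, if the arm or the gripper's body presses on something with over 40 N, if the wrist force passes 120 N, or if a joint passes its speed limit or range.

## Working session

There is one attempt and no reset: what is moved stays moved. The work goes in short steps, Python scripts to look and compute and a tool call to move; the robot and the scene stay as the last step left them, time stands still between calls to the robot, and variables do not carry over. Pictures are saved under pics/ and viewed, and the job is handed in when it is done.

Besides the shell and the picture viewer there is one more tool, called after ">>>" as name(argument=value, ...) on one line, values as JSON. drive_tool: Moves the arm, as the interface text tells. Its arguments: {"type":"object","properties":{"increments":{"type":"array"},"squeeze":{"type":"number"}},"required":["increments"]}

```bash
mkdir -p pics; ls; python3 - <<'E'
from workcell import *
import cv2
print(observe())
for n in("side","top"):
    im=capture(n); cv2.imwrite(f"pics/{n}0.png",im[:,:,::-1]); print(n,get_calibration(n))
    for l in("lever_blade","grip_bar","brake_stand"):
        print(l,[(d["conf"],d["box"]) for d in spot_in(n,l)])
E
```

```text
pics
{'clock': 0.0, 'joints': array([ 1.07727088e+00,  1.04726544e-01,  9.64653278e-02,  1.56387661e+00,
       -1.01609362e-05,  1.35310806e+00]), 'joint_velocities': array([-0.00031945,  0.00185973, -0.00037088, -0.00097621, -0.00023995,
        0.00035926]), 'effort': array([ 6.15419904e-04, -5.56933737e+01,  5.03647435e+01,  1.70578453e-02,
       -3.01159162e-04,  7.96218728e-06]), 'tool_pos': array([0.16324897, 0.57704427, 0.24450418]), 'tool_rot': array([ 2.50530134e+00,  1.89459655e+00, -1.90857843e-03]), 'ft_force': array([0.54539224, 0.44272018, 0.14562658]), 'ft_torque': array([-0.00529083,  0.06792003, -0.0147469 ]), 'gripper_width': 0.9968212050709334}
side {'mtx': array([[424.28289798,   0.        , 315.71171145],
       [  0.        , 424.28289798, 199.15526914],
       [  0.        ,   0.        ,   1.        ]]), 'eye': array([-0.1747354 , -1.07011409,  0.64766866]), 'orientation': array([-1.92921715,  0.51360732, -0.36317012])}
lever_blade [(0.62, [0.5259, 0.5225, 0.0125, 0.0155])]
grip_bar [(0.88, [0.4758, 0.5244, 0.0256, 0.1033])]
brake_stand [(0.73, [0.4911, 0.5576, 0.0806, 0.1857])]
top {'mtx': array([[404.63788338,   0.        , 322.95460937],
       [  0.        , 404.63788338, 202.16807564],
       [  0.        ,   0.        ,   1.        ]]), 'eye': array([ 0.34193209, -0.01401033,  1.08754763]), 'orientation': array([-2.15961447,  2.15214081, -0.13017828])}
lever_blade [(0.47, [0.5292, 0.492, 0.1031, 0.0275])]
grip_bar [(0.85, [0.5261, 0.5735, 0.1891, 0.154])]
brake_stand [(0.8, [0.5277, 0.5578, 0.18, 0.18])]
```

View pics/side0.png

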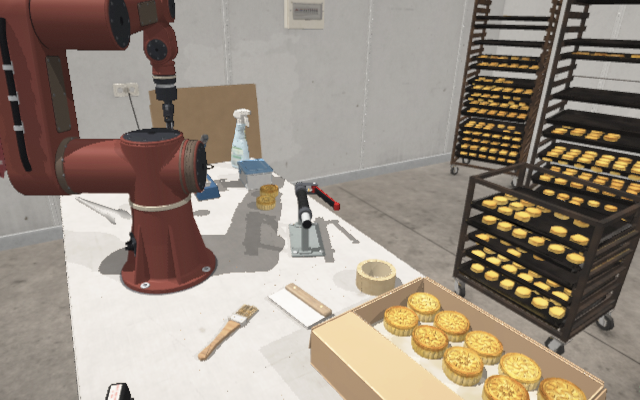

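View pics/top0.png

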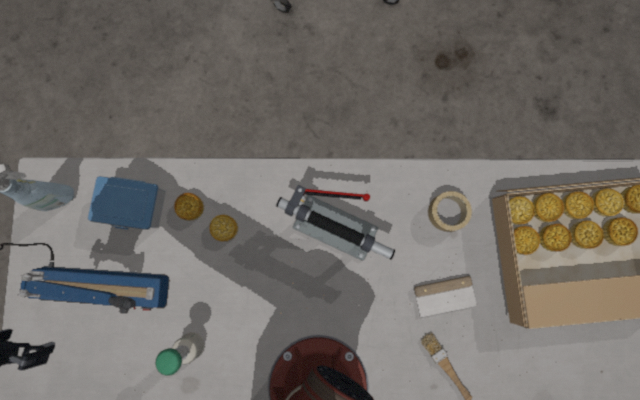

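```bash
python3 - <<'E'
import cv2
im=cv2.imread("pics/top0.png")[160:290,240:450]
cv2.imwrite("pics/topz.png",cv2.resize(im,None,fx=3.8,fy=3.8,interpolation=cv2.INTER_CUBIC))
E
```

```text
(no output)
```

View pics/topz.png

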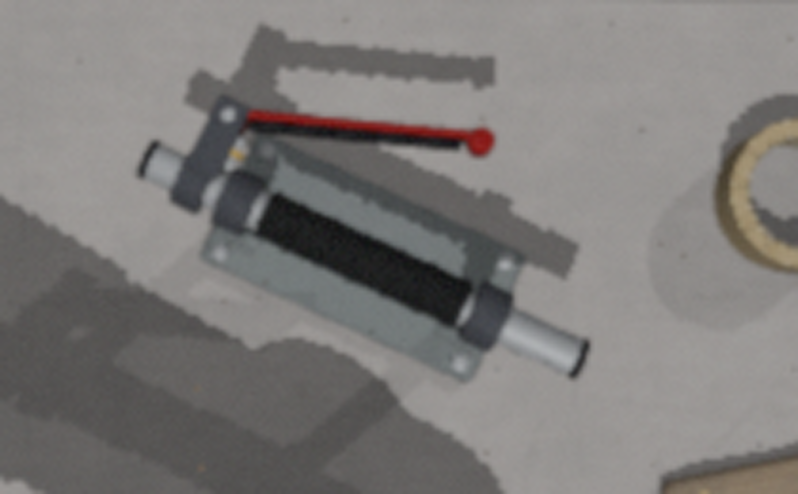

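The top view shows the hinge at about (300,190), the round lever tip at about (366,197), and the bar ends at about (280,202) and (392,254).

```bash
cat > h.py <<'E'
from workcell import *
import numpy as np, cv2
from scipy.spatial.transform import Rotation as R
def ray(n,uv,z):
    c=get_calibration(n); d=R.from_rotvec(c["orientation"]).apply(np.linalg.inv(c["mtx"])@[uv[0],uv[1],1])
    e=np.array(c["eye"]); return e+d*(z-e[2])/d[2]
def proj(n,p):
    c=get_calibration(n); q=c["mtx"]@R.from_rotvec(c["orientation"]).inv().apply(np.array(p)-c["eye"]); return q[:2]/q[2]
E
python3 - <<'E'
from h import *
im=cv2.imread("pics/top0.png").astype(int)
b,g,r=im[...,0],im[...,1],im[...,2]
m=((r>110)&(g<60)&(b<70)); m[:, :290]=0;m[:,380:]=0;m[:180]=0;m[215:]=0
ys,xs=np.nonzero(m)
for c in range(xs.min(),xs.max()+1,4): print(c,ys[xs==c].min(),ys[xs==c].max())
tipm=xs>=361; print("tip",xs[tipm].mean(),ys[tipm].mean())
f=lambda u,v,z:240+0
z=lambda a,b:((a+.5)/3.8-.5+240,(b+.5)/3.8-.5+160)
bl=ray("top",z(150,160),.13);br=ray("top",z(578,358),.13);h=ray("top",z(228,115),.15);t=ray("top",z(481,142),.141)
print(bl,br,h,t)
print("barlen",np.linalg.norm(br-bl),"ht",np.linalg.norm((t-h)[:2]))
ya=(bl-br)/np.linalg.norm(bl-br); print("stand yaw",np.arctan2(-ya[0],ya[1]))
yaw=np.arctan2(-ya[0],ya[1]); xa=np.array([np.cos(yaw),np.sin(yaw),0])
mid=(bl+br)/2; o=mid+.015*xa; print("origin",o,"hinge from bar",o+.03*xa+.112*ya)
d=(h-t)/np.linalg.norm((h-t)[:2]); print("lever yaw",np.arctan2(-d[0],d[1]))
E
```

```text
306 189 190
310 190 190
314 190 191
318 190 191
322 191 192
326 191 192
330 192 192
334 192 193
338 193 193
342 193 193
346 193 194
350 194 194
354 194 194
358 194 195
362 195 195
366 194 200
tip 365.6 196.54285714285714
[0.46189273 0.09400414 0.13      ] [ 0.33955456 -0.17243922  0.13      ] [0.48752166 0.04409134 0.15      ] [ 0.47245497 -0.11270883  0.141     ]
barlen 0.29318712461526997 ht 0.15752237519097667
stand yaw -0.4304391382263607
origin [ 0.41435539 -0.04547659  0.13      ] hinge from bar [0.4883531  0.04378896 0.13      ]
lever yaw -0.09579436873946467
```

The measurements agree: bar length came out at 293 mm (290 given), hinge to tip at 157.5 mm (158 given), and the hinge matches to 1 mm by two routes. Stand yaw is about -0.43 and lever yaw about -0.09. I'll go over at height, closing the fingers on the way.

>>> drive_tool(increments=[0,-0.5,0.5,0,0,0,-0.9,0.9,0,0,0,-0.9,0.9,0,0,0,-0.9,0.9,0,0,0,-0.9,0.9,0,0,0,-0.9,0.9,0,0,0,-0.9,0.9,0,0,0,-0.9,0.9,0,0,0,-0.9,0.9,0,0,0,-0.9,0.9,0,0], squeeze=60)

```text
clock: 1.4
tool_pos: [0.3419, 0.2575, 0.2455]
tool_rot: [2.505, 1.895, 0.001]
ft_force: [0.5, -0.5, -0.7]
gripper_width: -0.0
```

>>> drive_tool(increments=[0,-0.9,0.9,0,0,0,-0.9,0.9,0,0,0,-0.9,0.9,0,0,0,-0.9,0.9,0,0,0,-0.9,0.9,0,0,0,-0.9,0.9,0,0,0,-0.9,0.9,0,0,0,-0.9,0.9,0,0,0,-0.9,0.9,0,0,0,-0.9,0.9,0,0])

```text
clock: 2.4
tool_pos: [0.5283, -0.0761, 0.2453]
tool_rot: [2.506, 1.895, 0.001]
ft_force: [0.2, 1.1, 0.8]
gripper_width: -0.003
```

>>> drive_tool(increments=[0,-0.4,0.4,0,0,0,0,0,0,0.14,0,0,0,0,0.14,0,0,0,0,0.14,0,0,0,0,0.14,0,0,0,0,0.14,0,0,0,0,0.14,0,0,0,0,0.14,0,0,0,0,0.14,0,0,0,0,0.14])

```text
clock: 3.4
tool_pos: [0.5359, -0.0893, 0.2453]
tool_rot: [-3.141, -0.046, -0.0]
ft_force: [0.4, 0.6, -0.2]
gripper_width: 0.001
```

>>> drive_tool(increments=[0,0,0,0,0.14,0,0,0,0,0.14,0,0,0,0,0.14,0,0,0,0,0.044,0,0,0,0,0])

```text
clock: 3.9
tool_pos: [0.5359, -0.0893, 0.2453]
tool_rot: [-3.069, 0.669, -0.0]
ft_force: [0.6, -0.6, 0.5]
gripper_width: -0.0
```

>>> drive_tool(increments=[0,0,0,0.6,0,0,0,0,0.9,0,0,0,0,0.9,0,0,0,0,0.9,0,0,0,0,0.6,0,0,0,0,0.2,0,0,0,0,0,0])

```text
clock: 4.6
tool_pos: [0.5355, -0.0891, 0.1218]
tool_rot: [-3.07, 0.667, 0.002]
ft_force: [0.7, -0.2, 0.3]
gripper_width: -0.001
```

```bash
python3 - <<'E'
from h import *
o=observe();print(o["clock"],o["tool_pos"],o["ft_force"],o["joints"])
im=capture("top")[:,:,::-1]
cv2.imwrite("pics/t1.png",cv2.resize(im[150:280,240:450],None,fx=3.8,fy=3.8,interpolation=cv2.INTER_CUBIC))
im=capture("side")[:,:,::-1]
cv2.imwrite("pics/s1.png",cv2.resize(im[120:270,220:420],None,fx=4,fy=4,interpolation=cv2.INTER_CUBIC))
E
```

```text
4.6 [ 0.535508   -0.08912247  0.1217787 ] [ 0.65380726 -0.15688304  0.275478  ] [-4.05998804e-01 -5.44986061e-02 -2.88021015e-01  1.33850781e+00
  4.88467370e-05  1.59290581e+00]
```

View pics/t1.png

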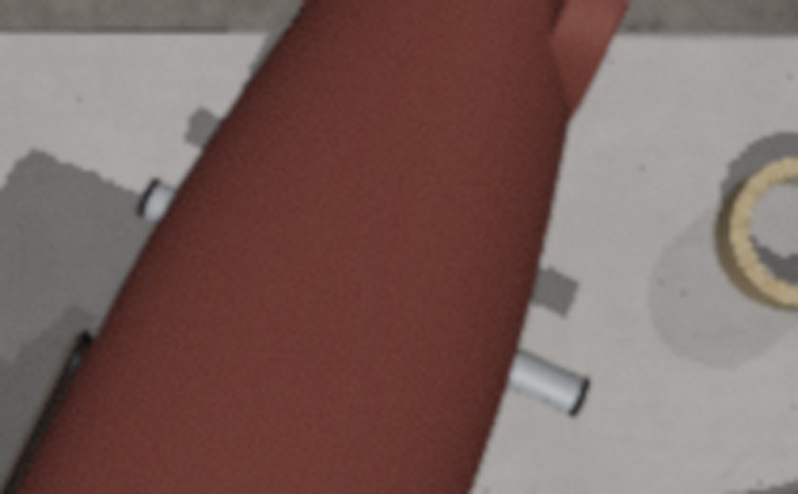

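View pics/s1.png

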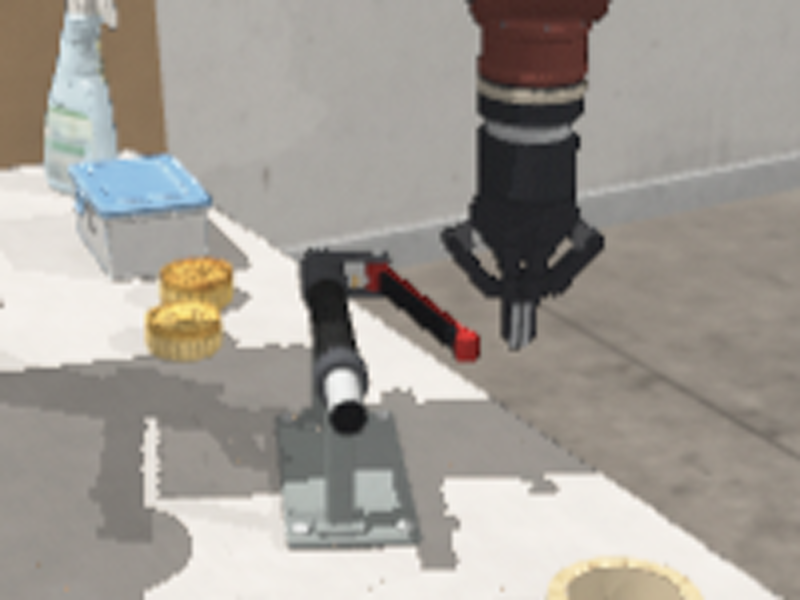

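The top view is blocked by the arm. The side view shows the shut fingers at (518,320) zoomed, in free space beyond the lever, with the links flaring out above the straight part. I'll raise 4 mm for clearance and approach.

>>> drive_tool(increments=[0,-0.3,0.05,-0.14,0,0,-0.4,0.07,0,0,0,-0.3,0.05,0,0,0,0,0,0,0])

```text
clock: 5.1
tool_pos: [0.5059, -0.0812, 0.1274]
tool_rot: [3.07, -0.668, 0.001]
ft_force: [0.6, 0.5, -0.8]
gripper_width: -0.001
```

>>> drive_tool(increments=[0,-0.1,0.02,0,0,0,-0.1,0.02,0,0,0,-0.1,0.02,0,0,0,0,0,0,0])

```text
clock: 5.5
tool_pos: [0.4974, -0.0793, 0.1265]
tool_rot: [-3.07, 0.669, 0.0]
ft_force: [-0.1, 0.3, -0.6]
gripper_width: 0.001
```

>>> drive_tool(increments=[0,-0.1,0.02,0,0,0,-0.1,0.02,0,0,0,-0.1,0.02,0,0,0,0,0,0,0])

```text
clock: 5.9
tool_pos: [0.4886, -0.0774, 0.1267]
tool_rot: [3.069, -0.669, 0.001]
ft_force: [2.4, -3.3, -0.7]
gripper_width: 0.001
```

>>> drive_tool(increments=[0,-0.15,0.02,0,0,0,-0.15,0.02,0,0,0,-0.15,0.02,0,0,0,-0.15,0.02,0,0,0,0,0,0,0])

```text
clock: 6.4
tool_pos: [0.4715, -0.0724, 0.1268]
tool_rot: [3.069, -0.669, 0.002]
ft_force: [5.2, -5.3, -1.7]
gripper_width: -0.001
```

>>> drive_tool(increments=[0,-0.1,0.02,0,0,0,-0.1,0.02,0,0,0,0,0,0,0])

```text
clock: 6.7
tool_pos: [0.4657, -0.0708, 0.1268]
tool_rot: [3.069, -0.669, 0.002]
ft_force: [5.1, -3.8, -2.0]
gripper_width: 0.0
```

>>> drive_tool(increments=[0,-0.05,0.01,0,0,0,-0.05,0.01,0,0,0,0,0,0,0])

```text
clock: 7.0
tool_pos: [0.463, -0.07, 0.1268]
tool_rot: [-3.069, 0.669, -0.003]
ft_force: [5.5, -2.5, -1.4]
gripper_width: 0.002
```

>>> drive_tool(increments=[0,-0.05,0,0,0,0,0,0,0,0])

```text
clock: 7.2
tool_pos: [0.4616, -0.0695, 0.1268]
tool_rot: [3.069, -0.669, 0.003]
ft_force: [5.3, -3.3, -1.6]
gripper_width: 0.002
```

>>> drive_tool(increments=[0,-0.05,0,0,0,0,0,0,0,0])

```text
clock: 7.4
tool_pos: [0.4603, -0.0689, 0.1268]
tool_rot: [3.069, -0.669, 0.003]
ft_force: [5.7, -4.5, -2.3]
gripper_width: 0.003
```

>>> drive_tool(increments=[0,-0.04,0,0,0,0,0,0,0,0])

```text
clock: 7.6
tool_pos: [0.4592, -0.0686, 0.1268]
tool_rot: [3.069, -0.669, 0.003]
ft_force: [5.5, -3.9, -1.9]
gripper_width: -0.0
```

>>> drive_tool(increments=[0,-0.04,0,0,0,0,0,0,0,0])

```text
clock: 7.8
tool_pos: [0.4581, -0.0682, 0.1268]
tool_rot: [3.069, -0.669, 0.003]
ft_force: [5.6, -4.8, -1.9]
gripper_width: 0.003
```

>>> drive_tool(increments=[0,-0.04,0,0,0,0,0,0,0,0])

```text
clock: 8.0
tool_pos: [0.4574, -0.0678, 0.1269]
tool_rot: [3.069, -0.669, 0.004]
ft_force: [7.4, -5.8, -2.5]
gripper_width: 0.002
```

>>> drive_tool(increments=[0,-0.04,0,0,0,0,0,0,0,0])

```text
clock: 8.2
tool_pos: [0.4571, -0.0677, 0.127]
tool_rot: [3.068, -0.669, 0.007]
ft_force: [12.0, -8.3, -6.3]
gripper_width: -0.002
```

>>> drive_tool(increments=[0,-0.03,0,0,0,0,0,0,0,0])

```text
clock: 8.4
tool_pos: [0.4569, -0.0676, 0.127]
tool_rot: [3.068, -0.669, 0.009]
ft_force: [15.5, -9.5, -6.8]
gripper_width: -0.002
```

```bash
python3 - <<'E'
from h import *
o=observe();print(o["clock"],o["tool_pos"],o["ft_force"])
im=capture("side")[:,:,::-1]
cv2.imwrite("pics/s2.png",cv2.resize(im[150:250,260:380],None,fx=6,fy=6,interpolation=cv2.INTER_CUBIC))
h=np.array([.488,.044]); 
for a in(.28,.31,.34):
    y=-.43+.34-a; d=np.array([np.sin(y),-np.cos(y)]); print(a,proj("side",[*(h+.158*d),.13]))
E
```

```text
8.4 [ 0.45686116 -0.06764031  0.12704515] [15.54726775 -9.48395488 -6.80868007]
0.28 [322.93345302 207.18560437]
0.31 [321.34842383 207.25658606]
0.34 [319.75489799 207.30774764]
```

View pics/s2.png

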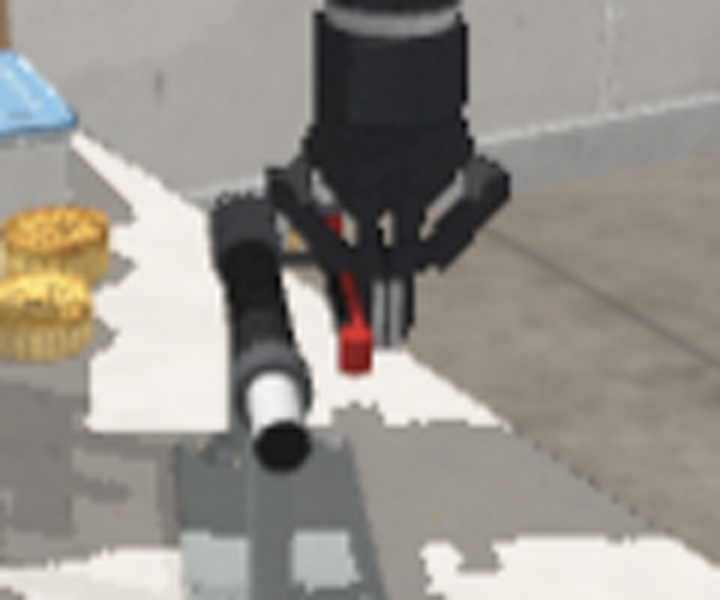

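The force is about 18 N and the TCP has stalled, and the tip sits at pixel (319,208), as predicted for 0.34 rad. The lever is at its stop, with the gap to the bar visible. I'll hold briefly, then come clear.

>>> drive_tool(increments=[0,0,0,0,0,0,0,0,0,0,0,0,0,0,0,0,0,0,0,0,0,0,0,0,0,0,0,0,0,0,0,0,0,0,0,0,0,0,0,0])

```text
clock: 9.25
tool_pos: [0.4568, -0.0676, 0.127]
tool_rot: [3.068, -0.669, 0.009]
ft_force: [15.4, -8.6, -8.7]
gripper_width: -0.001
```

>>> drive_tool(increments=[0,0.3,-0.04,0,0,0,0.4,-0.06,0,0,0,0.5,-0.09,0,0,0,0.5,-0.09,0,0,0,0.4,-0.06,0,0,0,0.3,-0.04,0,0,0,0,0,0,0,0,0,0,0,0,0,0,0,0,0])

```text
clock: 10.15
tool_pos: [0.5241, -0.0855, 0.1264]
tool_rot: [-3.069, 0.669, 0.001]
ft_force: [0.5, -0.1, 0.7]
gripper_width: -0.002
```

```bash
python3 - <<'E'
from h import *
o=observe();print(o["clock"],o["tool_pos"],o["ft_force"])
im=capture("side")[:,:,::-1]
cv2.imwrite("pics/s3.png",cv2.resize(im[150:250,260:380],None,fx=6,fy=6,interpolation=cv2.INTER_CUBIC))
h=np.array([.488,.044]); 
for a in(0,.05):
    y=-.43+.34-a; d=np.array([np.sin(y),-np.cos(y)]); print(a,proj("side",[*(h+.158*d),.13]))
E
```

```text
10.15 [ 0.52412894 -0.0854928   0.12641065] [ 0.46082346 -0.05745853  0.66179301]
0 [336.98141152 205.59965509]
0.05 [334.60424504 206.00069271]
```

View pics/s3.png

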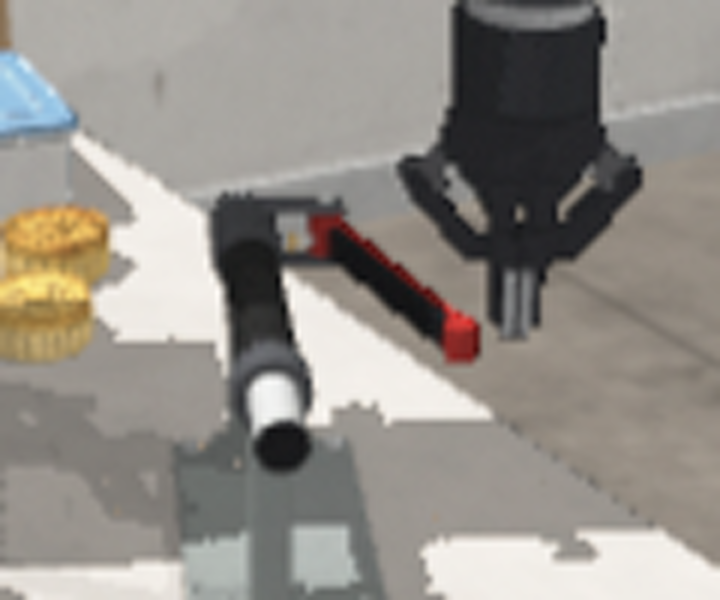

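The lever is fully back out: tip at (336.7,206), predicted (337,205.6), and the contact force is zero. Now the second press.

>>> drive_tool(increments=[0,-0.3,0.04,0,0,0,-0.4,0.06,0,0,0,-0.2,0.04,0,0,0,-0.2,0.04,0,0,0,-0.2,0.04,0,0,0,-0.2,0.04,0,0,0,-0.2,0.04,0,0,0,-0.2,0.04,0,0,0,-0.2,0.04,0,0,0,0,0,0,0])

```text
clock: 11.2
tool_pos: [0.4629, -0.0701, 0.1269]
tool_rot: [3.069, -0.669, 0.003]
ft_force: [5.2, -2.0, -1.3]
gripper_width: 0.0
```

>>> drive_tool(increments=[0,-0.1,0,0,0,0,-0.06,0,0,0,0,-0.05,0,0,0,0,0,0,0,0])

```text
clock: 11.6
tool_pos: [0.4575, -0.0681, 0.1269]
tool_rot: [3.068, -0.669, 0.004]
ft_force: [5.3, -5.8, -2.0]
gripper_width: 0.002
```

>>> drive_tool(increments=[0,-0.05,0,0,0,0,0,0,0,0])

```text
clock: 11.8
tool_pos: [0.4571, -0.0679, 0.127]
tool_rot: [3.068, -0.669, 0.007]
ft_force: [10.3, -6.8, -5.3]
gripper_width: -0.001
```

>>> drive_tool(increments=[0,-0.04,0,0,0,0,0,0,0,0])

```text
clock: 12.0
tool_pos: [0.4568, -0.0678, 0.1271]
tool_rot: [3.068, -0.669, 0.01]
ft_force: [15.4, -9.0, -8.8]
gripper_width: 0.001
```

>>> drive_tool(increments=[0,0,0,0,0,0,0,0,0,0,0,0,0,0,0,0,0,0,0,0,0,0,0,0,0,0,0,0,0,0])

```text
clock: 12.6
tool_pos: [0.4568, -0.0678, 0.1271]
tool_rot: [3.068, -0.67, 0.009]
ft_force: [15.9, -9.1, -7.9]
gripper_width: -0.002
```

```bash
python3 - <<'E'
from h import *
o=observe();print(o["clock"],o["tool_pos"],o["ft_force"])
im=capture("side")[:,:,::-1]
cv2.imwrite("pics/s4.png",cv2.resize(im[150:250,260:380],None,fx=6,fy=6,interpolation=cv2.INTER_CUBIC))
E
```

```text
12.6 [ 0.45679144 -0.06782501  0.12710498] [15.91767817 -9.14604345 -7.88307191]
```

View pics/s4.png

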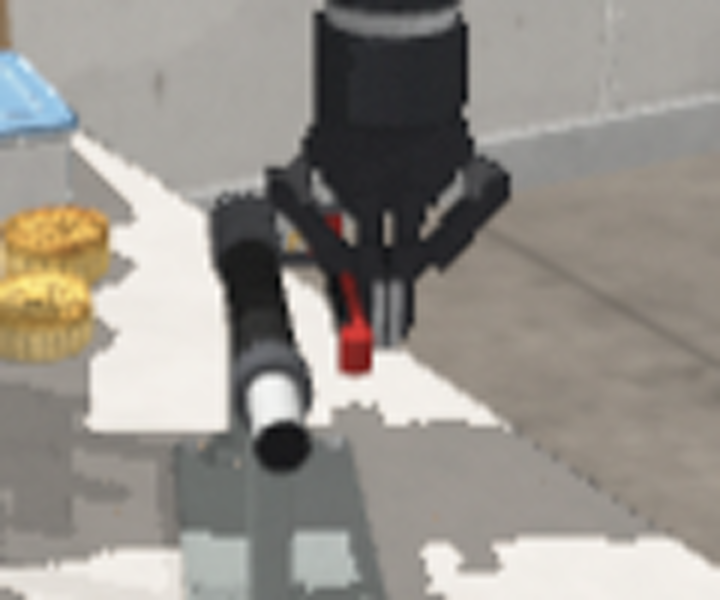

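The picture matches the first press: tip at (319,208), the gap to the bar visible, and a steady push of about 18 N.

```bash
python3 -c "
from workcell import *
print(finish_job())"
```

```text
the job is handed in; nothing more can be done
None
```

I pressed the brake lever to its stop twice with the outside of the shut fingers, and the job was handed in at about 12.7 s with the lever held there.

- **First press:** The force rose from about 7 N to about 18 N while the tool stalled, so the stop was reached. I held it for about 0.8 s.
- **Release:** I backed off about 70 mm. The contact force fell to zero, and the side camera showed the lever tip at its predicted rest position, to within about 1 pixel.
- **Second press:** The tool stalled at the same place with a steady push of about 18 N, under the 40 N limit. The side picture shows the lever parallel to the bar with the gap clear.

- **Force along the fingers:** While holding, there was also a vertical reading of about 8 N. I took it as friction on the lever face and did not look into it further.
- **Top camera:** The arm hid the lever from the top camera during the presses, so the lever position there rests on the side camera and the force readings.
- **Bar, cakes and tape roll:** The side pictures show no contact with the bar. The arm kept well clear of the cakes and the tape roll.

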